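# Lock the salt shaker into the carry caddy and lift it level

### The job

Lower the salt shaker upright into the empty pocket of the wooden carry caddy and let go of it, then swing the caddy's steel locking lever fully shut over the shaker while the caddy stands on the worktop. Then lift the whole caddy by its top handle, about 8 cm clear of the worktop, and finish while holding it there, level and still, with the shaker locked in. Do not tip the caddy, drop the shaker or disturb the small tin and the dropper bottle.

Things in the scene. Friction and masses are not known exactly. Their poses are not given: they have to be found in the camera images.
- caddy: Loose pale wooden carry caddy with a fixed spice jar (top 114 mm up) in the pocket block at y = -85 mm, 0.66 kg. Origin at its underside, below the handle's middle; z up, long side along its y. Base board: 104 mm along x, y -131 to 160 mm, 8 mm thick. A 66 mm square, 30 mm high block at y = 85 mm has the empty pocket. Stands on the worktop at the start.
- handle (a point): Centre of the caddy's handle, 170 mm above its underside. A level bar along the caddy's x: 100 mm long, 16 mm wide (y), 18 mm high, on two posts (10 x 14 mm) at x = -43 and 43 mm. Axes as the caddy's. The loaded caddy balances within 20 mm of below this point.
- pocket (a point): Centre of the floor of the empty pocket, at (0, 85, 8) mm in the caddy's frame. Pocket: square hole 51 mm wide, 30 mm deep, open upward, sides along the caddy's x and y. Axes as the caddy's.
- lock_lever (a joint): Lever angle (rad) about an upright steel pin at caddy (0, 140) mm, pin top 102 mm up. 0 = fully shut at its stop: the lever points from the pin along the caddy's -y, over the pocket, 6 mm above the seated shaker. Grows as it swings open toward the caddy's -x, 2.5 at most; starts at 1.9 to 2.4. Light friction (0.02 N m) holds it; no spring.
- lever_knob (a point): Centre of the top of the lever's upright black knob, which spins freely on its own axis: a rod 13 mm in diameter, 26 mm tall above the steel lever arm (arm 14 mm wide, 69 mm long from the pin's axis, top 110 mm above the caddy's underside). In the caddy's frame it is at (-48 sin a, 140 - 48 cos a, 136) mm for lever angle a.
- salt_shaker: The loose salt shaker: round, 44 mm in diameter, 90 mm tall, clear lower half full of white salt, grey domed metal top with small holes, about 0.11 kg. Origin at the centre of its underside, z up. Starts standing on the worktop.
- tin_small: Bystander: closed round tin with a green and gold wrap, 57 mm in diameter, 72 mm tall, standing on the worktop; origin at the centre of its underside.
- dropper_bottle: Bystander: slim brown bottle with a black dropper top, 33 mm in diameter, 102 mm tall, standing on the worktop; origin at the centre of its underside.

How it is judged:
By the outcome, as a careful person would: the job done as asked, in the order asked, and still so for the second after the job is handed in, while the arm keeps its last pose, push and grip.
It also fails if it takes over 72 s, if anything falls off the work surface, if the arm or the gripper's body presses on something with over 40 N, if the wrist force passes 120 N, or if a joint passes its speed limit or range.

### The arm

A 6-joint arm with a two-finger parallel gripper is mounted at the origin on a cart in front of the work surface, level with it; the furniture and walls round the work are solid. World frame = base frame: x ahead of the robot, y to its left, z up, the work surface at z = 0. Lengths are in mm, angles in degrees, forces in N, time in s.
With the tool pointing down it reaches from about 300 to 850 mm from the base axis. Payload 4.2 kg.
Tool frame: the origin (TCP) lies between the finger pads, 19 mm behind the fingertips; this is the grasp point; z points along the fingers, y is the line along which they close (so a half turn about z gives the same grasp; the last joint's range is limited). The gripper opens to 91 mm and grips with 3 to 60 N. Pads are 32 mm wide; open, the fingers measure 118 mm over their backs; the gripper's body (76 mm by 178 mm) begins 60 mm behind the grasp point.
Start: joints at [-76.318, 18.312, 89.639, -0, 72.044, -1.146], TCP at [147.156, -555.865, 232.776] pointing down, gripper open.
Joint ranges: [-177.97, 177.97], [-48.28, 115.42], [12.27, 149.76], [-77.06, 257.06], [2.81, 150.46], [-146.56, 146.56]. Speed limits (degrees/s): [147.25, 147.25, 180, 180, 180, 180].

### API

Orientations are given as [roll, pitch, yaw] about the fixed x, y, z axes, in that order (R = Rz(yaw) Ry(pitch) Rx(roll)).
In Python, from workcell import * gives the robot as it stands. The module is installed in compiled form; this text tells all that it offers.
- The arm moves only by the tool send_rows, never from a script. Its argument "deltas" is a list of rows, each a list of 2 entries, a list of its own where there are three numbers: the shift along the tool's x, y, z normalised to -1 to 1, where 1 is 0.5 m, then the turn, a rotation vector about the tool's x, y, z normalised to -1 to 1, where 1 is 0.5 rad. A call has 1 to 10 rows; each row shifts and turns the commanded pose from where the row before left it, along the tool's axes as they then stand; what a row does not reach is not made up. A row lasts 1/10 s, in which the tool goes at most 50 mm and 8.59 degrees, less where a joint would pass 70% of its speed; a pose out of reach is approached as far as the arm can. A call with a number of a shift or a turn outside -1 to 1 is refused whole. A call with a gripper value outside its range is refused whole. "grip" is the closure, from 0 (fully open) to 1 (shut), set as the call begins (left out, the last holds). The fingers move at their own pace and stop on an object; "grip_force" is the grip in N (left out, the last holds). Time passes only in rows, so rows that do not move let the fingers close. It gives the time, the measured TCP pose, the force, the opening and the grip force at its end, in the units of the state.
- state(): the state, without advancing time (a new reading comes with each control period).
- grab_frame(name): name is "scene" or "top"; returns the picture (480x640x3 uint8, red, green, blue); there is no depth.
- calibration(name): a dict with "mtx" (3x3 intrinsics, pixels), "R" (3x3) and "t" (3): a world point X has camera coordinates R X + t. Camera axes: x right, y down, z forward; pixel columns grow to the right and rows downward; lengths in mm; the calibration is good to about 2 mm. A picture is of the moment at which its call begins. calibration takes no time and is no camera call.
- job_done(): hands the job in; it is judged then, once.
Trained networks look in the newest picture that a camera, given by its name, has taken for a name from the list of things; names that differ only in an ending like _2 or _b are one class to them, and where a whole thing is asked for, a point or a joint stands for the part that bears it (a point fixed in the world has none). Each returns a list of dicts, best first, with "p" (0 to 1); they miss things now and then, are a little off and sometimes report something else, mostly with a low value. They report only what shows in the picture. A call takes as long as a camera call.
- trace(camera, label): "pixels" (480x640 bool, what is visible of it) and "bbox" ([left, top, width, height] in pixels, round what is visible of it).
The state is a dict: "time_s": time; "qpos": joint angles; "qvel": joint speeds; "effort": joint torques, N m; "ee_pos": TCP position; "ee_rot": TCP orientation; "force": force on the tool from outside, world axes, zero at the start; "torque": the same for the moment, N m; "gripper_width": finger opening in mm; "gripper_force": force on a finger pad.
Only numpy, scipy, OpenCV 4.12 (cv2) and the standard library are available. Lean on these libraries where they do the work, as an engineer would, in place of code of your own. Each camera call takes 0.05 s, during which the arm holds its last target. There are 200 camera calls.

## Working session

There is one attempt and no reset: what is moved stays moved. The work goes in short steps, Python scripts to look and compute and a tool call to move; the robot and the scene stay as the last step left them, time stands still between calls to the robot, and variables do not carry over. Pictures are saved under pics/ and viewed, at most 10 in all, crops included, and the job is handed in when it is done.

Besides the shell and the picture viewer there is one more tool, called after ">>>" as name(argument=value, ...), one argument or row to a line, values as JSON. send_rows: Moves the arm, as the interface text tells. Scaled input: -1 to 1 covers 0.5 m each way for a shift and 0.5 rad each way for a turn. Its arguments: {"type":"object","properties":{"deltas":{"type":"array","items":{"type":"array"}},"grip":{"type":"number"},"grip_force":{"type":"number"}},"required":["deltas"]}

```bash
mkdir -p pics; cat > h.py <<'E'
from workcell import *
import numpy as np, cv2
from scipy.optimize import least_squares
def proj(c,X):
    X=np.atleast_2d(X)@np.array(c["R"]).T+np.array(c["t"]).ravel()
    p=X@np.array(c["mtx"]).T
    return p[:,:2]/p[:,2:]
def ray(c,uv,z):
    R=np.array(c["R"]);t=np.array(c["t"]).ravel()
    d=R.T@np.linalg.solve(np.array(c["mtx"]),[uv[0],uv[1],1]);o=-R.T@t
    return o+d*(z-o[2])/d[2]
E
python3 - <<'E'
from h import *
s=state();print(s)
for n in("scene","top"):
    f=grab_frame(n);cv2.imwrite(f"pics/{n}0.png",f[:,:,::-1])
    c=calibration(n);R=np.array(c["R"]);print(n,-R.T@np.array(c["t"]).ravel(),R[2],c["mtx"][0])
    for l in("caddy","salt_shaker","tin_small","dropper_bottle","lock_lever","handle","lever_knob"):
        for d in trace(n,l)[:2]:
            v,u=np.nonzero(d["pixels"]);print(n,l,round(d["p"],2),d["bbox"],u.mean().round(1),v.mean().round(1))
            np.save(f"{n}_{l}.npy",d["pixels"]) if d is not None else 0
E
```

```text
{'time_s': 0.0, 'qpos': array([-7.63169925e+01,  1.83515908e+01,  8.97051289e+01, -2.57898881e-03,
        7.20426351e+01, -1.14662079e+00]), 'qvel': array([ 0.03284374,  0.06448245, -0.04102212, -0.03562647,  0.03314235,
       -0.02148843]), 'effort': array([ 1.93815773e-03, -4.12455583e+01, -2.31969827e+01,  7.29674217e-02,
        4.59095836e-02, -1.52419493e-04]), 'ee_pos': array([ 147.04161408, -555.40918131,  231.92939824]), 'ee_rot': array([-1.79900616e+02,  4.63298792e-04,  1.48304259e+01]), 'force': array([ 0.19342643, -0.61297147,  0.03841784]), 'torque': array([ 0.0504395 ,  0.00691501, -0.00512386]), 'gripper_force': 0.0, 'gripper_width': 91.01114805582867}
scene [-417.70590582  316.35041848  562.45192953] [ 0.83178337 -0.37031657 -0.41352396] [556.99225796   0.         321.11955851]
scene caddy 0.84 [170.9, 201.8, 154.3, 110.4] 257.9 278.5
scene salt_shaker 0.68 [428.3, 254.2, 23.8, 47.6] 441.9 279.8
scene tin_small 0.17 [173.2, 201.7, 154.2, 111.3] 257.9 277.9
scene dropper_bottle 0.87 [451.8, 238.2, 18.0, 47.3] 460.3 261.0
scene lock_lever 0.87 [170.4, 246.6, 28.4, 17.5] 183.4 252.5
scene handle 0.87 [170.8, 203.2, 155.4, 107.5] 258.3 278.7
scene lever_knob 0.31 [173.6, 199.8, 153.8, 112.0] 258.1 278.7
top [ 234.29756394  -90.28116673 1167.1909015 ] [ 0.20654081  0.0269516  -0.97806672] [497.61184251   0.         320.94487507]
top caddy 0.68 [206.3, 185.8, 141.2, 87.2] 281.9 225.7
top salt_shaker 0.53 [399.0, 294.3, 22.6, 20.3] 408.2 303.1
top tin_small 0.89 [367.2, 261.4, 25.3, 28.1] 378.1 274.9
top dropper_bottle 0.74 [438.1, 278.8, 16.1, 21.9] 443.8 288.5
top lock_lever 0.76 [204.3, 189.3, 32.7, 25.2] 219.1 200.4
top handle 0.64 [205.2, 182.8, 142.7, 89.8] 281.3 225.8
top lever_knob 0.45 [206.9, 202.8, 7.0, 3.9] 209.9 203.9
```

View pics/scene0.png

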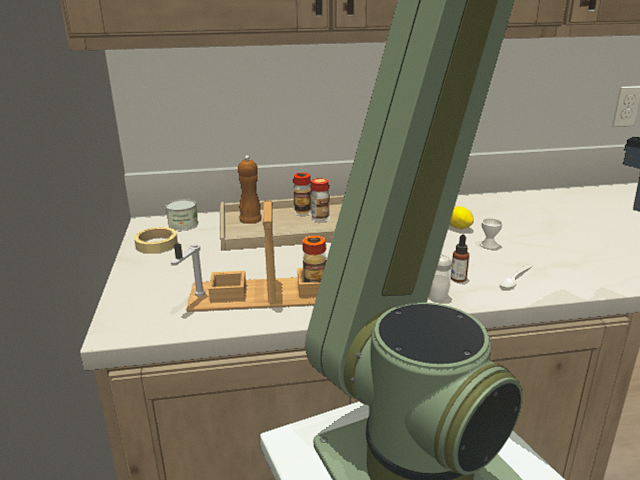

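View pics/top0.png

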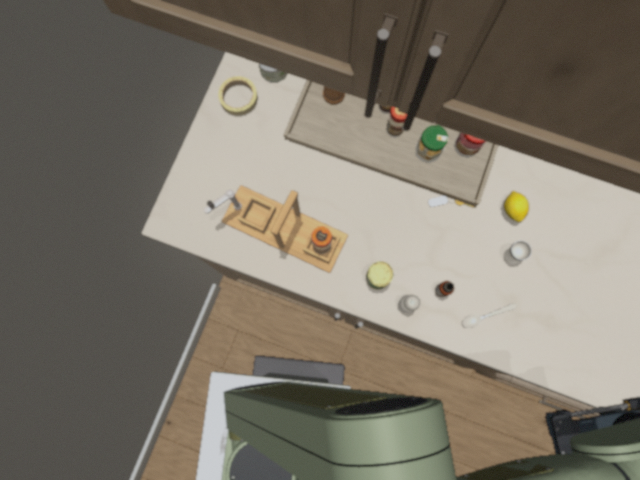

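The scene shows the caddy (lever end left, knob about (178,250)) and the shaker behind the arm at (441,280). In the top view the caddy is at (205-347,186-270), the shaker at (408,303), the tin at (379,275) and the bottle at (445,288). Next I'll take zoomed crops for the fit.

```bash
python3 - <<'E'
import cv2,numpy as np
a=cv2.imread("pics/top0.png")[180:280,195:355];b=cv2.imread("pics/scene0.png")[195:320,165:335]
cv2.imwrite("pics/c1.png",cv2.resize(a,(800,500),interpolation=cv2.INTER_CUBIC))
cv2.imwrite("pics/c2.png",cv2.resize(b,(680,500),interpolation=cv2.INTER_CUBIC))
from h import *
c=calibration("top")
for l,z in(("salt_shaker",45),("tin_small",36),("dropper_bottle",51)):
    m=np.load(f"top_{l}.npy");v,u=np.nonzero(m);print(l,ray(c,(u.mean(),v.mean()),z).round(1))
m=np.load("scene_salt_shaker.npy");v,u=np.nonzero(m);print(ray(calibration("scene"),(u.mean(),v.mean()),45).round(1))
E
```

```text
salt_shaker [ 343.9 -268.9   45. ]
tin_small [ 402.  -197.8   36. ]
dropper_bottle [ 383.8 -345.1   51. ]
[ 334.4 -268.1   45. ]
```

View pics/c1.png

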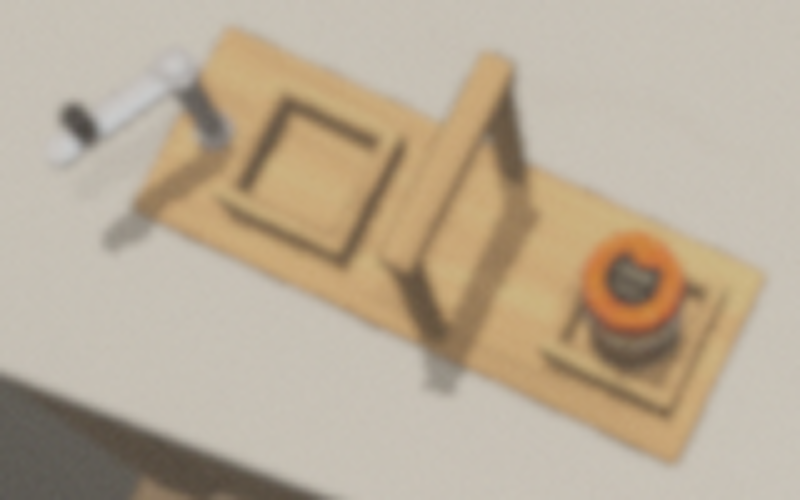

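View pics/c2.png

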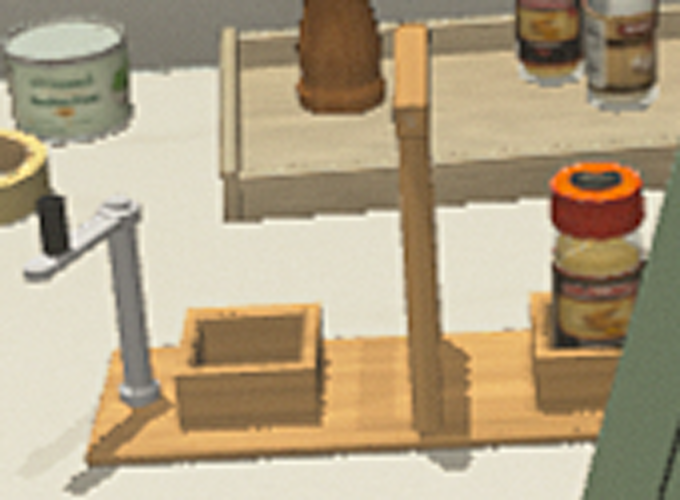

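The top crop shows the base corners, handle bar, pin and knob clearly; the scene crop shows the block corners, pin top and knob. Now I'll fit the caddy pose from these.

```bash
cat > fit.py <<'E'
from h import *
T=[((228,28),(52,160,8)),((765,275),(52,-131,8)),((678,463),(-52,-131,4)),((137,207),(-52,160,4)),((487,52),(50,8,179)),((515,62),(50,-8,179)),((385,258),(-50,8,179)),((412,266),(-50,-8,179)),((178,65),(0,140,110)),((75,113),'k')]
S=[((88,462),(-52,160,0)),((115,350),(52,160,8)),((178,375),(-33,118,38)),((320,365),(-33,52,38)),((187,310),(33,118,38)),((322,305),(33,52,38)),((122,205),(0,140,110)),((50,198),'k'),((396,106),(-50,8,161)),((424,108),(-50,-8,161))]
ct,cs=calibration("top"),calibration("scene")
def W(p,X):
    a=p[2];return np.array([p[0]+X[0]*np.cos(a)-X[1]*np.sin(a),p[1]+X[0]*np.sin(a)+X[1]*np.cos(a),X[2]])
def kn(l):return (-48*np.sin(l),140-48*np.cos(l),136)
def res(p,L=(T,S)):
    r=[]
    for l,c,k,o in((L[0],ct,5,(195,180)),(L[1],cs,4,(165,195))):
        for uv,X in l:
            X=kn(p[3]) if X=='k' else X
            r+=list(proj(c,W(p,X))[0]-((np.array(uv)+.5)/k-.5+o))
    return np.array(r)
def cyl(x,y,r,h):
    t=np.linspace(0,2*np.pi,60);return np.vstack([np.c_[x+r*np.cos(t),y+r*np.sin(t),0*t+z] for z in(0,h)])
E
python3 - <<'E'
from fit import *
p0=[450,100,0,2.1]
f=least_squares(res,p0,loss="soft_l1");print(f.x.round(3),np.degrees(f.x[2:]));print(f.fun.reshape(-1,2).round(1).tolist())
for L in((T,[]),(  [],S)):
    print(least_squares(lambda p:res(p,L),f.x,loss="soft_l1").x.round(3))
for l,r,h,x0 in(("salt_shaker",22,90,(344,-269)),("tin_small",28.5,72,(402,-198)),("dropper_bottle",16.5,102,(384,-345))):
    m=np.load(f"top_{l}.npy");v,u=np.nonzero(m);c0=np.array([u.mean(),v.mean()])
    def e(q):
        k=np.zeros((480,640),np.uint8);hl=cv2.convexHull(proj(ct,cyl(*q,r,h)).astype(np.float32))
        M=cv2.moments(hl);return np.array([M['m10']/M['m00'],M['m01']/M['m00']])-c0
    print(l,least_squares(e,x0,diff_step=1e-3).x.round(1))
E
```

```text
[ 4.93784e+02  1.74650e+01 -3.45000e-01 -1.04742e+02] [  -19.78268549 -6001.26474778]
[[0.5, -1.7], [1.3, -1.1], [0.0, 0.6], [-0.9, 0.2], [-0.3, -1.8], [1.0, -0.6], [-1.6, -0.6], [0.1, 1.1], [0.2, 0.2], [0.0, -0.5], [0.0, 2.2], [0.1, -0.7], [-0.7, 0.2], [-0.8, 1.0], [0.6, -0.2], [0.3, -0.4], [-0.2, 1.1], [0.3, 0.5], [0.0, 9.0], [2.1, 8.2]]
[ 4.92916e+02  1.75160e+01 -3.45000e-01 -1.04748e+02]
[ 4.99339e+02  1.60850e+01 -3.26000e-01 -1.04716e+02]
salt_shaker [ 343.2 -267.6]
tin_small [ 401. -197.]
dropper_bottle [ 383.  -343.6]
```

```bash
sed -i 's/,161)/,179)/g' fit.py; python3 - <<'E'
from fit import *
for L in((T,S),(T,[]),([],S)):
    f=least_squares(lambda p:res(p,L),[494,17,-.345,2.07],loss="soft_l1");print(f.x.round(3),np.abs(f.fun).mean())
s=state();print(s["ee_pos"],s["ee_rot"])
E
```

```text
[ 4.93187e+02  1.75210e+01 -3.47000e-01  2.07500e+00] 0.6641532446320397
[ 4.92916e+02  1.75160e+01 -3.45000e-01  2.06600e+00] 0.6633849519417865
[ 4.94243e+02  1.72970e+01 -3.48000e-01  2.08700e+00] 0.6217882799763046
[ 147.1569653  -555.86881392  232.77728684] [ 1.79994325e+02 -2.03955917e-03  1.48259140e+01]
```

Both views agree: the caddy is at (493,17.5) with yaw -19.9° and the lever at 2.07 rad. First I'll turn the tool to yaw 70°, so that it closes along the caddy's x.

>>> send_rows(
  deltas=[
    [[0,0,0],[0,0,-0.28]],
    [[0,0,0],[0,0,-0.28]],
    [[0,0,0],[0,0,-0.28]],
    [[0,0,0],[0,0,-0.28]],
    [[0,0,0],[0,0,-0.28]],
    [[0,0,0],[0,0,-0.28]],
    [[0,0,0],[0,0,-0.25]],
    [[0,0,0],[0,0,0]],
    [[0,0,0],[0,0,0]],
  ],
  grip=0,
)

```text
time_s: 1.7
ee_pos: [147.2, -555.9, 232.8]
ee_rot: [180.0, 0.0, 70.0]
force: [0.6, 0.8, 0.7]
gripper_width: 91.4
gripper_force: 0.0
```

```bash
cat >> h.py <<'E'
from scipy.spatial.transform import Rotation as Ro
def to(X,yaw=None):
    s=state();R=Ro.from_euler("xyz",s["ee_rot"],degrees=True)
    d=R.inv().apply(np.array(X)-s["ee_pos"])/500
    w=None
    if yaw is not None: w=((R.inv()*Ro.from_euler("xyz",[180,0,yaw],degrees=True)).as_rotvec()/.5).round(3)
    print("shift total (units)",d.round(4),"turn",w,"at",s["ee_pos"].round(1),s["ee_rot"].round(2),"F",s["force"].round(1),"w",round(s["gripper_width"],1),"t",s["time_s"]);return d
E
python3 - <<'E'
from h import *
to((343,-268,232),70.1)
E
```

```text
shift total (units) [0.6751 0.1708 0.0015] turn [ 0.     0.    -0.005] at [ 147.2 -555.9  232.8] [179.99   0.    69.97] F [0.6 0.8 0.7] w 91.4 t 1.7
```

>>> send_rows(
  deltas=[
    [[0.075,0.019,0],[0,0,0]],
    [[0.075,0.019,0],[0,0,0]],
    [[0.075,0.019,0],[0,0,0]],
    [[0.075,0.019,0],[0,0,0]],
    [[0.075,0.019,0],[0,0,0]],
    [[0.075,0.019,0],[0,0,0]],
    [[0.075,0.019,0],[0,0,0]],
    [[0.075,0.019,0],[0,0,0]],
    [[0.075,0.019,0],[0,0,0]],
    [[0,0,0],[0,0,0]],
  ],
)

```text
time_s: 2.7
ee_pos: [344.0, -264.5, 233.0]
ee_rot: [180.0, -0.1, 70.3]
force: [0.3, -0.4, -0.5]
gripper_width: 91.2
gripper_force: 0.0
```

```bash
python3 - <<'E'
from h import *
for n in("scene","top"):
    f=grab_frame(n);cv2.imwrite(f"pics/{n}1.png",f[:,:,::-1])
    for l in("salt_shaker","tin_small","dropper_bottle"):
        for d in trace(n,l)[:1]: print(n,l,round(d["p"],2),d["bbox"])
a=cv2.imread("pics/scene1.png")[180:330,380:520];b=cv2.imread("pics/top1.png")[240:390,330:490]
cv2.imwrite("pics/m1.png",np.hstack([cv2.resize(a,(380,407),interpolation=2),cv2.resize(b,(420,407),interpolation=2)]))
cs=calibration("scene")
for x in((343,-268),(335,-268),(343,-275)):
    t=np.linspace(0,6.28,50);P=proj(cs,np.vstack([np.c_[x[0]+22*np.cos(t),x[1]+22*np.sin(t),0*t+z] for z in(0,75)]+[[x[0],x[1],90]]));print(P.min(0),P.max(0))
to((343,-268,58),70.1)
E
```

```text
scene salt_shaker 0.59 [426.8, 254.4, 27.7, 48.8]
scene tin_small 0.76 [376.9, 256.9, 32.6, 42.8]
scene dropper_bottle 0.83 [450.6, 238.3, 16.9, 42.6]
top salt_shaker 0.56 [206.5, 200.3, 10.4, 7.1]
top tin_small 0.78 [365.2, 262.2, 27.8, 25.2]
top dropper_bottle 0.53 [208.1, 182.5, 140.1, 91.0]
[425.84472639 256.7444094 ] [452.33437726 304.14084627]
[428.18878403 258.49327177] [454.93210245 306.16013669]
[428.86601507 256.02833222] [455.39782569 303.32089941]
shift total (units) [0.0016 0.0019 0.3494] turn [-0.     0.    -0.004] at [ 341.9 -268.4  232.7] [-1.8e+02  1.0e-02  7.0e+01] F [-0.7  0.3 -0.1] w 90.9 t 3.1
```

View pics/m1.png

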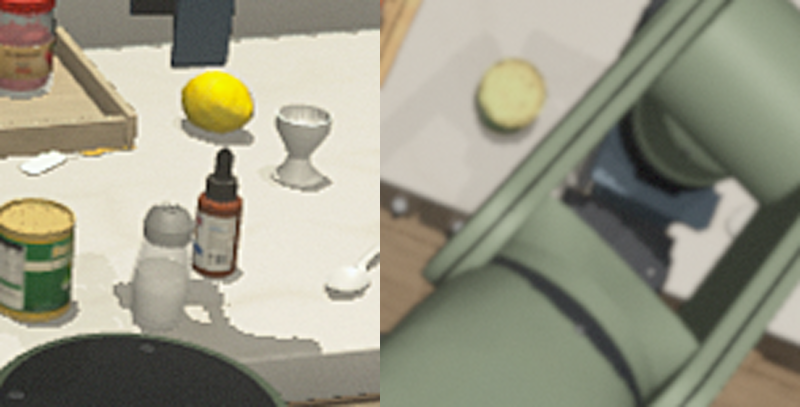

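The scene crop shows the shaker standing upright and free at about (441,279), with the bottle and tin clear on either side and the open gripper above. Correcting slightly to (344,-270.5), then descending.

```bash
python3 -c "
from h import *
to((344,-270.5,56),70.1)"
```

```text
shift total (units) [-0.0025  0.0055  0.3534] turn [-0.     0.    -0.004] at [ 341.9 -268.4  232.7] [-1.8e+02  1.0e-02  7.0e+01] F [-0.7  0.3 -0.1] w 90.9 t 3.1
```

>>> send_rows(
  deltas=[
    [[-0.0025,0.0055,0],[0,0,0]],
    [[0,0,0.05],[0,0,0]],
    [[0,0,0.05],[0,0,0]],
    [[0,0,0.05],[0,0,0]],
    [[0,0,0.05],[0,0,0]],
    [[0,0,0.05],[0,0,0]],
    [[0,0,0.05],[0,0,0]],
    [[0,0,0.0335],[0,0,0]],
    [[0,0,0.02],[0,0,0]],
    [[0,0,0],[0,0,0]],
  ],
)

```text
time_s: 4.1
ee_pos: [344.0, -269.6, 55.0]
ee_rot: [-179.9, -0.0, 70.1]
force: [-0.5, 0.7, -0.2]
gripper_width: 91.5
gripper_force: 0.0
```

>>> send_rows(
  deltas=[
    [[0,0,0],[0,0,0]],
    [[0,0,0],[0,0,0]],
    [[0,0,0],[0,0,0]],
    [[0,0,0],[0,0,0]],
    [[0,0,0],[0,0,0]],
    [[0,0,0],[0,0,0]],
    [[0,0,0],[0,0,0]],
    [[0,0,0],[0,0,0]],
    [[0,0,0],[0,0,0]],
    [[0,0,0],[0,0,0]],
  ],
  grip=1,
  grip_force=12,
)

```text
time_s: 5.1
ee_pos: [344.6, -269.7, 56.0]
ee_rot: [180.0, 0.0, 70.1]
force: [1.0, 1.2, -0.2]
gripper_width: 38.3
gripper_force: 11.9
```

Grip shows 38 mm, so it is holding a slightly narrower waist. Lift and check.

>>> send_rows(
  deltas=[
    [[0,0,-0.01],[0,0,0]],
    [[0,0,-0.03],[0,0,0]],
    [[0,0,-0.05],[0,0,0]],
    [[0,0,-0.06],[0,0,0]],
    [[0,0,-0.06],[0,0,0]],
    [[0,0,-0.06],[0,0,0]],
    [[0,0,-0.06],[0,0,0]],
    [[0,0,-0.05],[0,0,0]],
    [[0,0,-0.03],[0,0,0]],
    [[0,0,0],[0,0,0]],
  ],
)

```text
time_s: 6.1
ee_pos: [345.2, -270.3, 263.2]
ee_rot: [179.7, 0.1, 70.1]
force: [0.4, -0.4, -2.0]
gripper_width: 38.5
gripper_force: 11.8
```

```bash
python3 -c "
from h import *
c,s=np.cos(np.radians(-19.9)),np.sin(np.radians(-19.9))
print(493.2-85*s,17.5+85*c)
to((493.2-85*s,17.5+85*c,260),70.1)"
```

```text
522.1322617681093 97.42449079588562
shift total (units) [0.8119 0.0827 0.0053] turn [0.009 0.003 0.001] at [ 345.2 -270.3  263.2] [1.7974e+02 1.0000e-01 7.0120e+01] F [ 0.4 -0.4 -2. ] w 38.5 t 6.1
```

>>> send_rows(
  deltas=[
    [[0.03,0.003,0],[0,0,0]],
    [[0.06,0.006,0],[0,0,0]],
    [[0.06,0.006,0],[0,0,0]],
    [[0.06,0.006,0],[0,0,0]],
    [[0.06,0.006,0],[0,0,0]],
    [[0.06,0.006,0],[0,0,0]],
    [[0.06,0.006,0],[0,0,0]],
    [[0.06,0.006,0],[0,0,0]],
    [[0.06,0.006,0],[0,0,0]],
    [[0.06,0.006,0],[0,0,0]],
  ],
)

```text
time_s: 7.1
ee_pos: [467.7, -10.1, 259.6]
ee_rot: [-179.9, 0.1, 70.1]
force: [1.0, -0.6, 0.1]
gripper_width: 38.3
gripper_force: 11.8
```

>>> send_rows(
  deltas=[
    [[0.06,0.006,0],[0,0,0]],
    [[0.06,0.006,0],[0,0,0]],
    [[0.06,0.007,0],[0,0,0]],
    [[0.04,0.004,0],[0,0,0]],
    [[0.022,0.003,0],[0,0,0]],
    [[0,0,0],[0,0,0]],
    [[0,0,0],[0,0,0]],
  ],
)

```text
time_s: 7.8
ee_pos: [521.0, 97.4, 260.3]
ee_rot: [-179.9, 0.1, 70.1]
force: [0.1, -0.3, -1.2]
gripper_width: 38.6
gripper_force: 11.8
```

```bash
python3 - <<'E'
from h import *
to((522.1,97.4,260),70.1)
for n in("scene","top"):
    f=grab_frame(n);cv2.imwrite(f"pics/{n}2.png",f[:,:,::-1])
    for d in trace(n,"salt_shaker")[:1]: print(n,round(d["p"],2),d["bbox"])
a=cv2.imread("pics/scene2.png")[130:330,140:340];b=cv2.imread("pics/top2.png")[130:330,150:350]
cv2.imwrite("pics/m2.png",np.hstack([cv2.resize(x,(400,400),interpolation=2) for x in(a,b)]))
E
```

```text
shift total (units) [0.0008 0.0021 0.0007] turn [-0.002  0.003  0.001] at [521.   97.4 260.3] [-1.7993e+02  9.0000e-02  7.0120e+01] F [ 0.1 -0.3 -1.2] w 38.6 t 7.8
scene 0.93 [209.2, 157.4, 22.7, 46.6]
```

View pics/m2.png

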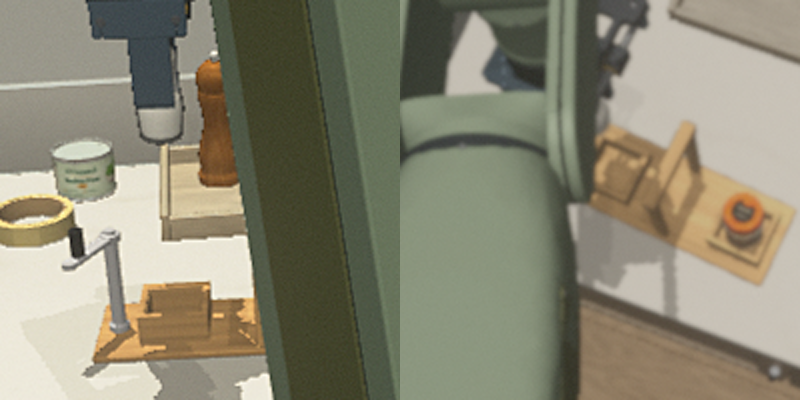

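The shaker hangs upright in the fingers at scene (220,200), above the empty pocket. The caddy has not moved.

```bash
python3 - <<'E'
from fit import *
e=state()["ee_pos"];t=np.linspace(0,6.28,60)
for z in(204,207,210):
    P=proj(cs,np.c_[e[0]+22*np.cos(t),e[1]+22*np.sin(t),0*t+z]);print(z,P.min(0),P.max(0))
a=np.array([e[0]-5*.34,e[1]-5*.94,204]);print(proj(cs,np.vstack([a,[*e[:2],204]])))
print("block now?",[proj(cs,W([493.2,17.5,-.347],X))[0].round(1) for X in((-33,118,38),(-33,52,38),(33,118,38))])
im=cv2.imread("pics/scene2.png").astype(int);print(im[190,200:240].sum(1).tolist());print(im[198,200:240].sum(1).tolist());print(im[195:212,220].sum(1).tolist())
E
```

```text
204 [208.33075921 195.02562923] [232.87248094 203.67308839]
207 [208.17663066 193.50022696] [232.74933426 202.09681298]
210 [208.02180485 191.97114289] [232.62588548 200.51657887]
[[223.41448102 199.16667762]
 [220.63581203 199.26460048]]
block now? [array([208.5, 288.6]), array([243.8, 287. ]), array([212.1, 272. ])]
[410, 402, 414, 408, 406, 411, 409, 420, 353, 243, 396, 464, 473, 487, 491, 491, 493, 500, 511, 498, 492, 485, 481, 455, 458, 451, 430, 414, 399, 373, 282, 258, 416, 391, 390, 387, 384, 384, 386, 386]
[382, 396, 387, 396, 392, 396, 384, 402, 400, 344, 206, 198, 244, 342, 420, 437, 455, 466, 456, 473, 473, 460, 436, 423, 406, 398, 347, 227, 175, 156, 280, 422, 392, 394, 384, 375, 370, 377, 391, 392]
[468, 476, 481, 473, 383, 209, 192, 252, 447, 435, 467, 477, 467, 482, 475, 486, 504]
```

>>> send_rows(
  deltas=[
    [[0.001,0.002,0.03],[0,0,0]],
    [[0,0,0.05],[0,0,0]],
    [[0,0,0.06],[0,0,0]],
    [[0,0,0.06],[0,0,0]],
    [[0,0,0.06],[0,0,0]],
    [[0,0,0.04],[0,0,0]],
    [[0,0,0.02],[0,0,0]],
    [[0,0,0],[0,0,0]],
    [[0,0,0],[0,0,0]],
  ],
)

```text
time_s: 8.9
ee_pos: [523.5, 98.0, 101.9]
ee_rot: [179.9, -0.0, 70.1]
force: [-0.0, 0.1, -0.8]
gripper_width: 38.4
gripper_force: 11.8
```

>>> send_rows(
  deltas=[
    [[0,0,0.01],[0,0,0]],
    [[0,0,0.01],[0,0,0]],
    [[0,0,0.006],[0,0,0]],
    [[0,0,0],[0,0,0]],
  ],
)

```text
time_s: 9.3
ee_pos: [522.4, 98.1, 87.6]
ee_rot: [-180.0, 0.0, 70.1]
force: [-0.3, 0.2, -0.7]
gripper_width: 38.8
gripper_force: 11.8
```

>>> send_rows(
  deltas=[
    [[0,0,0.01],[0,0,0]],
    [[0,0,0.01],[0,0,0]],
    [[0,0,0.01],[0,0,0]],
    [[0,0,0.01],[0,0,0]],
    [[0,0,0.002],[0,0,0]],
    [[0,0,0],[0,0,0]],
    [[0,0,0],[0,0,0]],
  ],
)

```text
time_s: 10.0
ee_pos: [522.9, 98.2, 67.1]
ee_rot: [180.0, -0.0, 70.1]
force: [0.3, 0.4, -0.3]
gripper_width: 38.3
gripper_force: 11.8
```

```bash
python3 - <<'E'
from h import *
to((522.1,97.4,64),70.1)
f=grab_frame("scene");cv2.imwrite("pics/scene3.png",f[:,:,::-1])
d=trace("scene","salt_shaker")
for x in d[:1]: print(x["p"],x["bbox"])
t=np.linspace(0,6.28,60);P=proj(calibration("scene"),np.vstack([np.c_[522+22*np.cos(t),97.5+22*np.sin(t),0*t+8],[[522,97.5,98]]]));print(P.min(0),P.max(0))
E
```

```text
shift total (units) [-0.0019 -0.0009  0.0061] turn [ 0.001 -0.     0.001] at [522.9  98.2  67.1] [179.98  -0.    70.12] F [ 0.3  0.4 -0.3] w 38.3 t 10.0
0.49 [221.7, 258.6, 16.0, 28.7]
[217.36411178 251.58304814] [240.02935819 298.60503474]
```

Within about 3 mm of the floor. Lower until contact, then release.

>>> send_rows(
  deltas=[
    [[0,0,0.003],[0,0,0]],
    [[0,0,0.002],[0,0,0]],
    [[0,0,0.002],[0,0,0]],
    [[0,0,0],[0,0,0]],
    [[0,0,0],[0,0,0]],
  ],
)

```text
time_s: 10.6
ee_pos: [522.9, 98.2, 64.0]
ee_rot: [180.0, -0.0, 70.1]
force: [-1.3, -0.0, 3.8]
gripper_width: 38.3
gripper_force: 12.1
```

>>> send_rows(
  deltas=[
    [[0,0,0],[0,0,0]],
    [[0,0,0],[0,0,0]],
    [[0,0,0],[0,0,0]],
    [[0,0,0],[0,0,0]],
    [[0,0,0],[0,0,0]],
    [[0,0,0],[0,0,0]],
  ],
  grip=0,
)

```text
time_s: 11.2
ee_pos: [522.7, 98.1, 63.4]
ee_rot: [-180.0, 0.0, 70.1]
force: [0.5, -0.8, 0.6]
gripper_width: 83.6
gripper_force: 0.0
```

>>> send_rows(
  deltas=[
    [[0,0,-0.01],[0,0,0]],
    [[0,0,-0.03],[0,0,0]],
    [[0,0,-0.06],[0,0,0]],
    [[0,0,-0.06],[0,0,0]],
    [[0,0,-0.06],[0,0,0]],
    [[0,0,-0.05],[0,0,0]],
    [[0,0,-0.03],[0,0,0]],
    [[0,0,0],[0,0,0]],
  ],
)

```text
time_s: 12.0
ee_pos: [524.0, 98.4, 216.2]
ee_rot: [179.7, -0.2, 70.1]
force: [0.5, -0.3, -0.1]
gripper_width: 91.5
gripper_force: 0.0
```

```bash
python3 - <<'E'
from fit import *
to((522.1,97.4,64),70.1)
f=grab_frame("scene");cv2.imwrite("pics/scene4.png",f[:,:,::-1])
a=cv2.imread("pics/scene4.png")[195:320,165:335]
cv2.imwrite("pics/c4.png",cv2.resize(a,(680,500),interpolation=cv2.INTER_CUBIC))
p=[493.2,17.5,-.347]
k=W(p,kn(2.075));print("knob",k,proj(cs,k))
E
```

```text
shift total (units) [-0.004  -0.0045  0.3044] turn [ 0.01  -0.005  0.001] at [524.   98.4 216.2] [ 1.7971e+02 -1.6000e-01  7.0120e+01] F [ 0.5 -0.3 -0.1] w 91.5 t 12.0
knob [509.17517922 185.25516956 136.        ] [[177.35184601 244.64386668]]
```

View pics/c4.png

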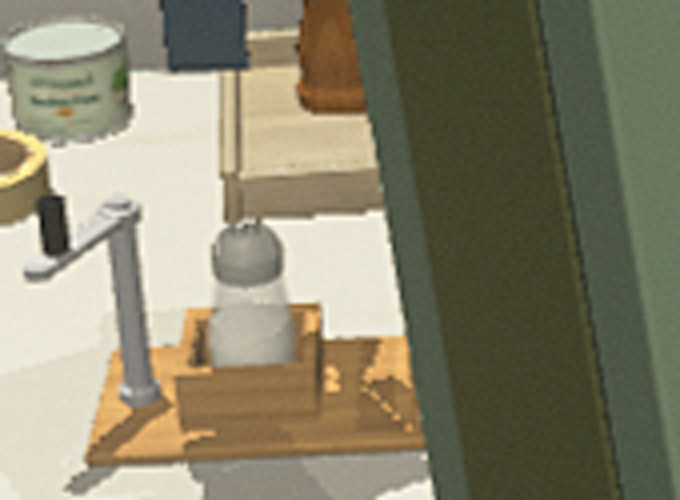

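The shaker is seated upright in the pocket (crop (248,300)), and the caddy and lever are unchanged. Next is the knob.

```bash
python3 - <<'E'
from fit import *
d=to((509.2,185.3,135),70.1)
p=[493.2,17.5,-.347]
A=[2.075]+list(np.linspace(2.075,0,13))[1:]
P=np.array([W(p,kn(a)) for a in A]);R=Ro.from_euler("xyz",[180,0,70.1],degrees=True)
print((R.inv().apply(np.diff(P,axis=0))/500).round(4).tolist())
E
```

```text
shift total (units) [ 0.1542 -0.0857  0.1589] turn [ 0.004 -0.002  0.001] at [523.1  98.2 214.5] [ 1.7987e+02 -6.0000e-02  7.0120e+01] F [-0.7 -0.1 -0.3] w 91.2 t 12.05
[[-0.0152, -0.0067, -0.0], [-0.0161, -0.004, -0.0], [-0.0165, -0.0012, -0.0], [-0.0165, 0.0017, 0.0], [-0.016, 0.0045, 0.0], [-0.0149, 0.0072, 0.0], [-0.0135, 0.0096, 0.0], [-0.0116, 0.0118, 0.0], [-0.0094, 0.0136, 0.0], [-0.0069, 0.0151, 0.0], [-0.0042, 0.016, 0.0], [-0.0014, 0.0165, 0.0]]
```

>>> send_rows(
  deltas=[
    [[0.04,-0.022,0],[0,0,0]],
    [[0.04,-0.022,0],[0,0,0]],
    [[0.04,-0.022,0],[0,0,0]],
    [[0.034,-0.02,0],[0,0,0]],
    [[0,0,0.04],[0,0,0]],
    [[0,0,0.05],[0,0,0]],
    [[0,0,0.04],[0,0,0]],
    [[0,0,0.029],[0,0,0]],
    [[0,0,0],[0,0,0]],
    [[0,0,0],[0,0,0]],
  ],
)

```text
time_s: 13.05
ee_pos: [507.7, 184.9, 132.7]
ee_rot: [-179.9, 0.1, 70.1]
force: [-0.1, 1.0, -0.3]
gripper_width: 91.4
gripper_force: 0.0
```

```bash
python3 - <<'E'
from fit import *
to((509.2,185.3,135),70.1)
E
```

```text
shift total (units) [ 0.0018  0.0026 -0.0046] turn [-0.004  0.004  0.001] at [507.7 184.9 132.7] [-1.7988e+02  1.0000e-01  7.0120e+01] F [-0.1  1.  -0.3] w 91.4 t 13.05
```

>>> send_rows(
  deltas=[
    [[0.001,0.001,-0.002],[0,0,0]],
    [[0,0,0],[0,0,0]],
    [[0,0,0],[0,0,0]],
    [[0,0,0],[0,0,0]],
    [[0,0,0],[0,0,0]],
    [[0,0,0],[0,0,0]],
    [[0,0,0],[0,0,0]],
    [[0,0,0],[0,0,0]],
    [[0,0,0],[0,0,0]],
    [[0,0,0],[0,0,0]],
  ],
  grip=1,
  grip_force=5,
)

```text
time_s: 14.05
ee_pos: [509.1, 185.5, 135.0]
ee_rot: [-180.0, 0.0, 70.1]
force: [0.1, 0.1, 0.6]
gripper_width: 14.2
gripper_force: 0.9
```

>>> send_rows(
  deltas=[
    [[0,0,0],[0,0,0]],
    [[0,0,0],[0,0,0]],
    [[0,0,0],[0,0,0]],
  ],
)

```text
time_s: 14.35
ee_pos: [509.0, 185.5, 134.9]
ee_rot: [-180.0, 0.0, 70.1]
force: [-1.5, 0.6, -0.3]
gripper_width: 12.9
gripper_force: 5.0
```

Knob held (12.9 mm). Now I'll swing it along the arc, half of it first.

>>> send_rows(
  deltas=[
    [[-0.0076,-0.0034,0],[0,0,0]],
    [[-0.0076,-0.0033,0],[0,0,0]],
    [[-0.0161,-0.004,0],[0,0,0]],
    [[-0.0165,-0.0012,0],[0,0,0]],
    [[-0.0165,0.0017,0],[0,0,0]],
    [[-0.016,0.0045,0],[0,0,0]],
    [[-0.0149,0.0072,0],[0,0,0]],
    [[0,0,0],[0,0,0]],
  ],
)

```text
time_s: 15.15
ee_pos: [493.7, 139.1, 135.0]
ee_rot: [180.0, 0.0, 70.0]
force: [0.7, 0.2, -0.2]
gripper_width: 12.4
gripper_force: 5.0
```

>>> send_rows(
  deltas=[
    [[-0.0135,0.0096,0],[0,0,0]],
    [[-0.0116,0.0118,0],[0,0,0]],
    [[-0.0094,0.0136,0],[0,0,0]],
    [[-0.0069,0.0151,0],[0,0,0]],
    [[-0.0042,0.012,0],[0,0,0]],
    [[0,0,0],[0,0,0]],
    [[0,0,0],[0,0,0]],
  ],
)

```text
time_s: 15.85
ee_pos: [515.6, 108.5, 135.0]
ee_rot: [180.0, -0.0, 70.1]
force: [2.1, 1.1, -0.7]
gripper_width: 12.6
gripper_force: 5.0
```

```bash
python3 - <<'E'
from fit import *
p=[493.2,17.5,-.347]
to(W(p,kn(0))-[0,0,1],70.1)
E
```

```text
shift total (units) [-0.0023  0.0198 -0.0001] turn [ 0.001 -0.001  0.   ] at [515.6 108.5 135. ] [ 1.7997e+02 -2.0000e-02  7.0100e+01] F [ 2.1  1.1 -0.7] w 12.6 t 15.85
```

>>> send_rows(
  deltas=[
    [[-0.001,0.008,0],[0,0,0]],
    [[-0.001,0.008,0],[0,0,0]],
    [[0,0.004,0],[0,0,0]],
    [[0,0,0],[0,0,0]],
    [[0,0,0],[0,0,0]],
  ],
)

```text
time_s: 16.35
ee_pos: [524.4, 104.2, 135.0]
ee_rot: [180.0, -0.0, 70.1]
force: [1.8, 3.0, -1.2]
gripper_width: 12.9
gripper_force: 5.0
```

>>> send_rows(
  deltas=[
    [[0,0.002,0],[0,0,0]],
    [[0,0.002,0],[0,0,0]],
    [[0,0,0],[0,0,0]],
    [[0,0,0],[0,0,0]],
  ],
)

```text
time_s: 16.75
ee_pos: [525.4, 103.4, 134.9]
ee_rot: [-179.9, 0.0, 70.1]
force: [-2.3, 2.5, -0.0]
gripper_width: 12.3
gripper_force: 5.0
```

>>> send_rows(
  deltas=[
    [[0,0.002,0],[0,0,0]],
    [[0,0,0],[0,0,0]],
    [[0,0,0],[0,0,0]],
  ],
)

```text
time_s: 17.05
ee_pos: [526.7, 102.9, 134.9]
ee_rot: [-180.0, 0.0, 70.1]
force: [-2.3, 1.5, 0.1]
gripper_width: 12.8
gripper_force: 5.0
```

```bash
python3 - <<'E'
from h import *
to((525,103.5,135),70.1)
f=grab_frame("scene");cv2.imwrite("pics/scene5.png",f[:,:,::-1])
a=cv2.imread("pics/scene5.png")[195:320,165:335]
cv2.imwrite("pics/c5.png",cv2.resize(a,(680,500),interpolation=cv2.INTER_CUBIC))
E
```

```text
shift total (units) [-0.     -0.0036 -0.0002] turn [-0.001  0.001  0.001] at [526.7 102.9 134.9] [-1.7998e+02  4.0000e-02  7.0120e+01] F [-2.3  1.5  0.1] w 12.8 t 17.05
```

View pics/c5.png

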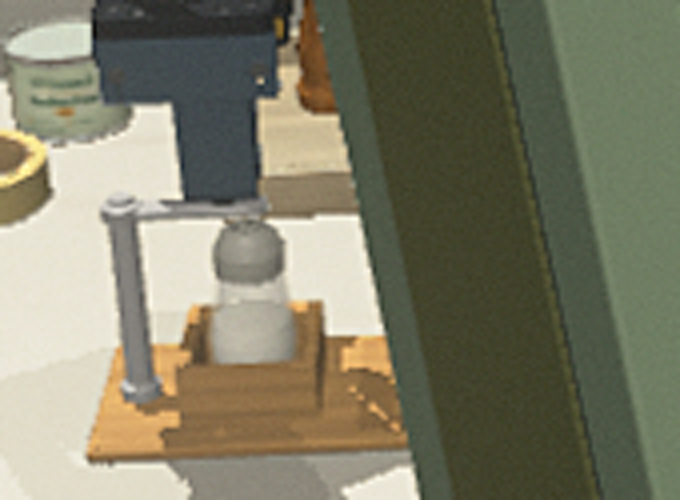

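The lever lies along the caddy over the shaker, at its stop (the reaction has levelled off near 2.7 N). Release and rise, then turn for the handle.

>>> send_rows(
  deltas=[
    [[0,0,0],[0,0,0]],
    [[0,0,0],[0,0,0]],
    [[0,0,0],[0,0,0]],
    [[0,0,0],[0,0,0]],
    [[0,0,0],[0,0,0]],
    [[0,0,0],[0,0,0]],
    [[0,0,0],[0,0,0]],
  ],
  grip=0,
)

```text
time_s: 17.8
ee_pos: [527.0, 103.1, 135.0]
ee_rot: [180.0, 0.0, 70.1]
force: [0.2, -0.1, 0.6]
gripper_width: 65.6
gripper_force: 0.0
```

>>> send_rows(
  deltas=[
    [[0,0,-0.02],[0,0,0]],
    [[0,0,-0.05],[0,0,0]],
    [[0,0,-0.06],[0,0,0]],
    [[0,0,-0.06],[0,0,0]],
    [[0,0,-0.04],[0,0,0]],
    [[0,0,-0.02],[0,0,0]],
    [[0,0,0],[0,0,0]],
  ],
)

```text
time_s: 18.5
ee_pos: [527.6, 103.2, 261.6]
ee_rot: [179.8, -0.1, 70.1]
force: [-0.6, 0.9, -0.7]
gripper_width: 91.2
gripper_force: 0.0
```

>>> send_rows(
  deltas=[
    [[0,0,0],[0,0,-0.28]],
    [[0,0,0],[0,0,-0.28]],
    [[0,0,0],[0,0,-0.28]],
    [[0,0,0],[0,0,-0.28]],
    [[0,0,0],[0,0,-0.28]],
    [[0,0,0],[0,0,-0.28]],
    [[0,0,0],[0,0,-0.28]],
    [[0,0,0],[0,0,-0.28]],
    [[0,0,0],[0,0,-0.28]],
    [[0,0,0],[0,0,-0.28]],
  ],
)

```text
time_s: 19.5
ee_pos: [526.2, 103.0, 258.3]
ee_rot: [-179.9, -0.1, 150.7]
force: [0.5, -0.1, -1.5]
gripper_width: 91.2
gripper_force: 0.0
```

>>> send_rows(
  deltas=[
    [[0,0,0],[0,0,-0.28]],
    [[0,0,0],[0,0,-0.06]],
    [[0,0,0],[0,0,0]],
    [[0,0,0],[0,0,0]],
  ],
)

```text
time_s: 19.9
ee_pos: [526.7, 103.1, 259.4]
ee_rot: [-180.0, -0.1, 160.0]
force: [0.1, -0.3, -0.5]
gripper_width: 91.5
gripper_force: 0.0
```

```bash
python3 - <<'E'
from h import *
to((493.7,17.3,260),160.1)
for n in("scene","top"):
    f=grab_frame(n);cv2.imwrite(f"pics/{n}6.png",f[:,:,::-1])
a=cv2.imread("pics/scene6.png")[170:320,165:365];b=cv2.imread("pics/top6.png")[150:300,190:390]
cv2.imwrite("pics/m6.png",np.vstack([cv2.resize(x,(400,300),interpolation=2) for x in(a,b)]))
E
```

```text
shift total (units) [ 0.0032 -0.1838 -0.0011] turn [-0.001 -0.002 -0.005] at [526.7 103.1 259.4] [-1.7997e+02 -5.0000e-02  1.5997e+02] F [ 0.1 -0.3 -0.5] w 91.5 t 19.9
```

View pics/m6.png

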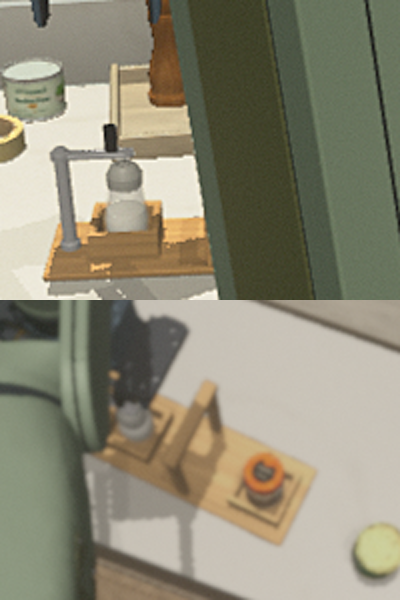

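The lever is shut over the shaker, with the knob top near scene (220.5,232). The handle in the top view is unchanged. A quick check of the lever angle, then the approach.

```bash
python3 - <<'E'
from fit import *
for p in([493.2,17.5,-.347],[494.2,17.2,-.347]):
    print([proj(cs,W(p,kn(a)))[0].round(1) for a in(0,.05,.1,.2)],proj(cs,W(p,(0,140,110))).round(1),proj(cs,W(p,(-52,160,0))).round(1))
im=cv2.imread("pics/scene6.png").astype(int).sum(2);print(im[228:240,214:228])
E
```

```text
[array([219.6, 233.4]), array([219.5, 234. ]), array([219.3, 234.5]), array([218.6, 235.6])] [[195. 247.]] [[186.6 312.4]]
[array([219.6, 233.2]), array([219.5, 233.7]), array([219.3, 234.3]), array([218.7, 235.3])] [[195.1 246.8]] [[186.7 312.1]]
[[660 662 651 662 678 600 433 576 567 484 304 465 566 556]
 [663 663 663 675 692 617 442 575 574 486 291 460 567 555]
 [673 673 686 699 716 631 463 592 581 493 298 462 585 556]
 [676 683 677 660 668 567 419 529 555 524 325 464 578 561]
 [674 692 577 285 253  73  74 119 374 496 347 472 592 575]
 [686 657 437  54 106 116 125 115 239 362 357 469 593 579]
 [692 672 440  92 154 154 148 121 161 296 379 473 588 571]
 [688 679 504  90 129 143 146 133 158 298 387 469 593 569]
 [682 719 618  79 130 152 161 141 115 266 385 464 591 581]
 [677 714 620  70 131 152 152 143 138 255 382 483 575 546]
 [685 712 626 101 137 148 153 139 126 198 454 607 569 567]
 [679 706 628 159 129 156 145 145 119 212 421 537 511 473]]
```

>>> send_rows(
  deltas=[
    [[0.001,-0.03,0],[0,0,0]],
    [[0.001,-0.05,0],[0,0,0]],
    [[0.001,-0.05,0],[0,0,0]],
    [[0,-0.034,0],[0,0,0]],
    [[0,-0.02,0],[0,0,0]],
    [[0,0,0],[0,0,0]],
    [[0,0,0],[0,0,0]],
  ],
)

```text
time_s: 20.7
ee_pos: [494.3, 17.1, 260.1]
ee_rot: [180.0, 0.0, 160.0]
force: [-0.1, -0.4, 0.1]
gripper_width: 91.2
gripper_force: 0.0
```

```bash
python3 - <<'E'
from h import *
to((493.7,17.3,168),160.1)
E
```

```text
shift total (units) [ 0.0012 -0.0002  0.1842] turn [ 0.001  0.001 -0.002] at [494.3  17.1 260.1] [1.7997e+02 2.0000e-02 1.6003e+02] F [-0.1 -0.4  0.1] w 91.2 t 20.7
```

The lever reads about 0. Lower onto the handle and grip firmly.

>>> send_rows(
  deltas=[
    [[0.001,0,0.02],[0,0,0]],
    [[0,0,0.04],[0,0,0]],
    [[0,0,0.05],[0,0,0]],
    [[0,0,0.04],[0,0,0]],
    [[0,0,0.024],[0,0,0]],
    [[0,0,0.01],[0,0,0]],
    [[0,0,0],[0,0,0]],
    [[0,0,0],[0,0,0]],
  ],
)

```text
time_s: 21.5
ee_pos: [494.4, 17.4, 168.7]
ee_rot: [180.0, 0.1, 160.1]
force: [0.3, 0.5, -0.4]
gripper_width: 91.1
gripper_force: 0.0
```

>>> send_rows(
  deltas=[
    [[0,0,0],[0,0,0]],
    [[0,0,0],[0,0,0]],
    [[0,0,0],[0,0,0]],
    [[0,0,0],[0,0,0]],
    [[0,0,0],[0,0,0]],
    [[0,0,0],[0,0,0]],
    [[0,0,0],[0,0,0]],
    [[0,0,0],[0,0,0]],
    [[0,0,0],[0,0,0]],
    [[0,0,0],[0,0,0]],
  ],
  grip=1,
  grip_force=10,
)

```text
time_s: 22.5
ee_pos: [493.8, 17.4, 168.0]
ee_rot: [180.0, 0.0, 160.0]
force: [0.2, 0.1, 0.2]
gripper_width: 15.8
gripper_force: 10.0
```

>>> send_rows(
  deltas=[
    [[0,0,0],[0,0,0]],
    [[0,0,0],[0,0,0]],
    [[0,0,0],[0,0,0]],
    [[0,0,0],[0,0,0]],
    [[0,0,0],[0,0,0]],
  ],
  grip_force=55,
)

```text
time_s: 23.0
ee_pos: [493.8, 17.4, 168.0]
ee_rot: [180.0, 0.0, 160.1]
force: [1.1, 1.5, -0.7]
gripper_width: 15.4
gripper_force: 55.0
```

Gripped at 15.4 mm. Lift gently by 80 mm.

>>> send_rows(
  deltas=[
    [[0,0,-0.003],[0,0,0]],
    [[0,0,-0.007],[0,0,0]],
    [[0,0,-0.01],[0,0,0]],
    [[0,0,-0.012],[0,0,0]],
    [[0,0,-0.012],[0,0,0]],
    [[0,0,-0.012],[0,0,0]],
    [[0,0,-0.012],[0,0,0]],
    [[0,0,-0.012],[0,0,0]],
    [[0,0,-0.012],[0,0,0]],
    [[0,0,-0.012],[0,0,0]],
  ],
)

```text
time_s: 24.0
ee_pos: [493.7, 17.3, 220.5]
ee_rot: [-180.0, 0.0, 160.1]
force: [0.2, -0.3, -8.5]
gripper_width: 15.9
gripper_force: 55.0
```

>>> send_rows(
  deltas=[
    [[0,0,-0.012],[0,0,0]],
    [[0,0,-0.012],[0,0,0]],
    [[0,0,-0.012],[0,0,0]],
    [[0,0,-0.01],[0,0,0]],
    [[0,0,-0.007],[0,0,0]],
    [[0,0,-0.003],[0,0,0]],
    [[0,0,0],[0,0,0]],
    [[0,0,0],[0,0,0]],
    [[0,0,0],[0,0,0]],
    [[0,0,0],[0,0,0]],
  ],
)

```text
time_s: 25.0
ee_pos: [493.6, 17.3, 247.7]
ee_rot: [-180.0, -0.0, 160.1]
force: [-0.8, 0.7, -8.2]
gripper_width: 15.5
gripper_force: 55.0
```

```bash
python3 - <<'E'
from fit import *
s=state();to((493.8,17.4,248),160.1);print(s["torque"],s["gripper_force"])
for n in("scene","top"):
    f=grab_frame(n);cv2.imwrite(f"pics/{n}7.png",f[:,:,::-1])
a=cv2.imread("pics/scene7.png")[100:325,140:440]
cv2.imwrite("pics/m7.png",cv2.resize(a,(800,600),interpolation=2))
e=s["ee_pos"];p=[e[0],e[1],-.347]
for X in((-52,160,0),(52,160,8),(-33,118,38),(-33,52,38),(0,140,110),kn(0)): 
    print(X,((proj(cs,W(p,X)+[0,0,e[2]-168])[0]-[140,100])*8/3).round(0))
E
```

```text
shift total (units) [-0.0003  0.0004 -0.0005] turn [-0.    -0.001 -0.001] at [493.6  17.3 247.7] [-1.7999e+02 -3.0000e-02  1.6007e+02] F [-0.8  0.7 -8.2] w 15.5 t 25.0
[-0.05385848 -0.11563549  0.02471624] 54.98083770275116
(-52, 160, 0) [112. 466.]
(52, 160, 8) [132. 390.]
(-33, 118, 38) [172. 401.]
(-33, 52, 38) [269. 397.]
(0, 140, 110) [135. 287.]
(np.float64(-0.0), np.float64(92.0), 136) [203. 248.]
```

View pics/m7.png

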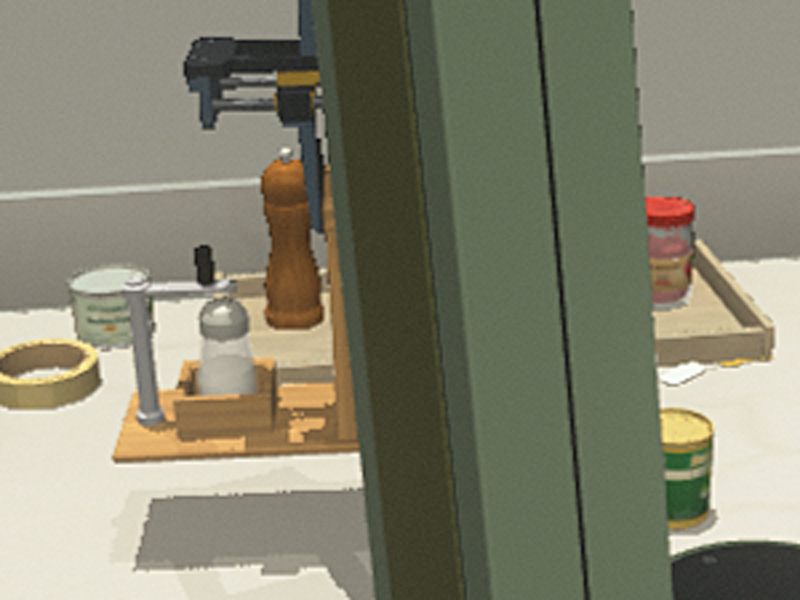

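The caddy hangs level, about 80 mm up. The knob at (204,248), pin at (135,287) and block at (175,400) all match the level model, with the shaker locked in. Handing in.

```bash
python3 -c "
from h import *
s=state();print(s['qvel'].round(2),s['ee_pos']);print(job_done())"
```

```text
[ 0.07 -0.07  0.   -0.01  0.09 -0.06] [493.64891422  17.28901138 247.8535045 ]
the job is handed in; nothing more can be done
None
```

The shaker is seated and released in the pocket, the lever is shut over it, and the caddy was handed in held level and still by its handle about 80 mm above the worktop at about 25 s. The judge's verdict was not reported.

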